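# Preset the tabletop potter's wheel four clicks faster

## Robot

A 6-joint arm with a two-finger parallel gripper is mounted at the origin on the work surface. World frame = base frame: x ahead of the robot, y to its left, z up, the work surface at z = 0. Lengths are in m, angles in rad, forces in N, time in s.
With the tool pointing down it reaches from about 0.375 to 0.975 m from the base axis. Payload 3.8 kg.
Tool frame: the origin (TCP) lies midway between the tips of the shut fingers; the grasp point (between the pads) lies 19 mm behind it; z points along the fingers, y is the line along which they close (so a half turn about z gives the same grasp; the last joint's range is limited). The gripper opens to 85 mm and grips with 20 to 120 N. Pads are 22 mm wide; open, the fingers measure 114 mm over their backs; the gripper's body (76 mm by 85 mm) begins 54 mm behind the grasp point. The pads swing forward as they close: fully open they stand 13 mm farther back than shut.
Start: joints at [1.195, 0.264, 1.604, -0, 1.274, -0.037], TCP at [0.224, 0.637, 0.208] pointing down, gripper open.
Joint ranges: [-2.63, 2.63], [-0.94, 2.18], [0.31, 2.57], [-1.31, 4.45], [0, 2.66], [-2.55, 2.55]. Speed limits (rad/s): [2.57, 2.57, 3.14, 3.14, 3.14, 3.14].

## Interface

Orientations are given as a rotation vector (axis times angle).
In Python, from workcell import bot gives the robot as it stands.
- The arm moves only by the tool step_arm, never from a script. Its argument "motion" is a list of rows, each a list of 5 numbers: the finger opening in cm, from 0 to 8.54, then the shift along the tool's x, y, z in cm, then the turn about the tool's z in degrees. In form: [[claw, dx, dy, dz, twist], ...]. A call has 1 to 20 rows; each row is the pose to reach, as a shift and turn from the pose commanded when the call began, along the tool's axes at that moment; what a row does not reach only later rows make up. A row lasts 1/10 s, in which the tool goes at most 50 mm and 8.59 degrees, less where a joint would pass 70% of its speed; a pose out of reach is approached as far as the arm can. A call with a gripper value outside its range is refused whole. The fingers move at their own pace and stop on an object; "force" is the grip in N (left out, the last holds). Time passes only in rows, so rows that repeat a pose let the fingers close. It gives the time, the measured TCP pose, the force, the opening and the grip force at its end, in the units of the state.
- bot.read_state(): the state, without advancing time (a new reading comes with each control period).
- bot.read_camera(name): name is "scene" or "top"; returns (picture, depth): 480x640x3 uint8, red, green, blue; 480x640 float32, m along the optical axis (not along the pixel's ray), 0 where there is no reading.
- bot.calibration(name): a dict with "mtx" (3x3 intrinsics, pixels), "k1" (the pictures are not rectified: a ray, as slopes to the right and down, at radius r is drawn at 1 + k1 r^2 times it, then the intrinsics apply), "origin" and "orientation" of the camera in the world. Camera axes: x right, y up, looking along -z (the intrinsics and any distortion apply to the point x, -y, -z); pixel columns grow to the right and rows downward; lengths in m; the calibration is good to about 2 mm. A picture is of the moment at which its call begins. calibration takes no time and is no camera call.
- bot.finish_job(): hands the job in; it is judged then, once.
The state is a dict: "time": time; "q": joint angles; "joint_vel": joint speeds; "joint_torque": joint torques, N m; "tool_pos": TCP position; "tcp_rot": TCP orientation; "wrist_force": force on the tool from outside, world axes, zero at the start; "torque": the same for the moment, N m; "width": opening from 0.0 (shut) to 1.0 (fully open); "grip_force": force on a finger pad.
Only numpy, scipy, OpenCV 4.12 (cv2) and the standard library are available. Lean on these libraries where they do the work, as an engineer would, in place of code of your own. Each camera call takes 0.05 s, during which the arm holds its last target. There are 200 camera calls.

## Task

Preset a faster speed on the tabletop potter's wheel while it stands still: with a fingertip, push the bar of its click-stop speed dial round clockwise (seen from above) by exactly four clicks from where it stands now, and leave it resting in that click with your hand clear. Only push the bar, do not pinch it, and leave the start button, the reversing rocker, the wheel head, its bowl and everything lying about undisturbed.

Things in the scene. Friction and masses are not known exactly. Their poses are not given: they have to be found in the camera images.
- wheel: Tabletop potter's wheel, fixed: grey housing 320 x 460 x 115 mm high. Origin: centre of its underside; x runs away from the potter (robot's side), y to the potter's left. A white splash pan (276 mm across, wall 28 mm above the deck) surrounds the wheel head on the left; the flat right part bears the speed dial, its axis 20 mm beyond and 150 mm right of the origin.
- dial_top (a point): Centre of the top of the speed dial's bar, on its upright turning axis. Black knob: round skirt 64 mm across, its flat top 22 mm below this point; on it one straight upright-sided bar 14 mm thick, 22 mm high, reaching 34 mm from the axis at the pointer end, 22 mm at the blunt end. Deck 33 mm below this point. Turns with the dial: x axis along the bar to the pointer end, z up.
- pointer_tip (a point): Middle of the upper edge of the bar's pointer end (a thin white line runs along the bar's top to it), 34 mm from the dial's axis; turns with the dial. At joint value a the pointer lies at 105 degrees minus a, counted counter-clockwise from the wheel's x axis. When released short of half-way to a click the dial falls back.
- dial (a joint): Dial angle, rad; grows clockwise seen from above (faster). Eight clicks, 0.5236 rad (30 degrees) apart: 0, 0.524 .. 3.665, stops just outside. Starts at rest in one of the first three. Leaving a click takes about 0.1 N m (about 4 N square on the bar 27 mm out); the resistance then fades and past half-way (15 degrees) the dial snaps on by itself into the next click, up to 15 degrees ahead of a slow finger.
- start_button (a joint): Travel of the start button in m, 0 is out, 0.004 fully in (about 5 N): a round black push button 22 mm across in a grey ring, 128 mm towards the potter and 36 mm to the left of the dial's axis; top 21 mm above the deck. Leave alone.
- rocker (a joint): Angle of the reversing rocker in rad, 0 as it stands, 0.34 switched over: a black rocker 23 x 29 mm, 128 mm towards the potter and 34 mm to the right of the dial's axis, about 13 mm above the deck. Leave alone.
- head (a joint): Angle of the wheel head in rad: an aluminium disc 200 mm across, its top 28 mm above the deck, its centre 235 mm to the left of the dial's axis, stiff to turn. Leave alone.
- bowl: Unfired clay bowl, 144 mm across and 52 mm high, standing loose on the wheel head; its rim is 80 mm above the deck. Origin: centre of its underside.
- rib: Flat wooden shaping rib 92 x 48 x 6 mm lying loose on the deck beyond the dial, its middle about 112 mm from the dial's axis, across the machine. Origin: centre of its underside.
- water_pot: Black plastic water pot, 110 mm across and 85 mm high, loose on the table to the right in front. Origin: centre of its underside.
- pinch_bowl: Dark clay bowl, 124 mm across and 45 mm high, loose on the slate board to the right. Origin: centre of its underside.
- loop_tool: Trimming tool with wooden handle, 185 mm long and 16 mm thick, loose on the slate board to the right. Origin: under its middle.
- slip_jar: Closed jar, 72 mm across and 90 mm high, loose on the table to the left. Origin: centre of its underside.
- phone: Telephone, a dark slab 150 x 72 x 9 mm, lying on the table to the left in front. Origin: centre of its underside.

How it is judged:
By the outcome, as a careful person would: the job done as asked, in the order asked, and still so for the second after the job is handed in, with the robot touching nothing.
It also fails if it takes over 54 s, if anything falls off the work surface, if the arm or the gripper's body presses on something with over 40 N, if the wrist force passes 120 N, or if a joint passes its speed limit or range.

## Working session

There is one attempt and no reset: what is moved stays moved. The work goes in short steps, Python scripts to look and compute and a tool call to move; the robot and the scene stay as the last step left them, time stands still between calls to the robot, and variables do not carry over. Pictures are saved under pics/ and viewed, at most 10 in all, crops included, and the job is handed in when it is done.

Besides the shell and the picture viewer there is one more tool, called after "Call:" as a command line: name --pt "numbers of a row" for each row, then --argument value for the rest. step_arm: Moves the arm, as the interface text tells. Its arguments: {"type":"object","properties":{"motion":{"type":"array","items":{"type":"array","items":{"type":"number"}}},"force":{"type":"number"}},"required":["motion"]}

```bash
mkdir -p pics; cat > h.py <<'E'
import numpy as np, cv2
from workcell import bot
from scipy.spatial.transform import Rotation as R
def cam(n):
    c=bot.calibration(n); o=np.array(c["origin"]); r=np.array(c["orientation"],float)
    M=r if r.shape==(3,3) else R.from_rotvec(r).as_matrix() if r.size==3 else R.from_quat(r).as_matrix()
    return np.array(c["mtx"]),c["k1"],o,M
def ray(n,u,v):
    K,k,o,M=cam(n); p=cv2.undistortPoints(np.array([[[u,v]]],float),K,np.array([k,0,0,0.]))[0,0]
    return o,M@np.array([p[0],-p[1],-1.])
def onplane(n,u,v,z):
    o,d=ray(n,u,v); return o+d*(z-o[2])/d[2]
def proj(n,P):
    K,k,o,M=cam(n); p=(np.atleast_2d(P)-o)@M; s=np.c_[p[:,0]/-p[:,2],-p[:,1]/-p[:,2]]
    s=s*(1+k*(s**2).sum(1))[:,None]; return s@K[:2,:2].T+K[:2,2]
E
python3 - <<'E'
from h import *
for n in("scene","top"):
    print(n,bot.calibration(n)); p,d=bot.read_camera(n); cv2.imwrite(f"pics/{n}0.png",p[:,:,::-1]); np.save(f"{n}0.npy",d)
print(bot.read_state())
E
```

```text
scene {'mtx': array([[528.53573302,   0.        , 312.45664925],
       [  0.        , 528.53573302, 240.56335421],
       [  0.        ,   0.        ,   1.        ]]), 'k1': -0.079791275177565, 'origin': array([ 1.57534791, -0.30629795,  0.86922301]), 'orientation': array([0.83510498, 0.58508462, 1.17434923])}
top {'mtx': array([[521.5150453 ,   0.        , 326.89582805],
       [  0.        , 521.5150453 , 238.57512881],
       [  0.        ,   0.        ,   1.        ]]), 'k1': -0.10075582622526291, 'origin': array([0.30899296, 0.01197574, 1.40975148]), 'orientation': array([ 0.14036242, -0.14632274, -1.58079717])}
{'time': 0.1, 'q': array([ 1.19511096e+00,  2.64681417e-01,  1.60526061e+00,  1.50593094e-05,
        1.27370890e+00, -3.68960612e-02]), 'joint_vel': array([ 0.00126851, -0.00258148, -0.00490778, -0.00133349,  0.00118544,
       -0.00023215]), 'joint_torque': array([ 9.72065573e-05, -5.16700530e+01, -3.68592453e+01, -2.36440593e-05,
        6.11861207e-03,  3.55131237e-05]), 'tool_pos': array([0.22406278, 0.63596263, 0.20727164]), 'tcp_rot': array([-0.52956072, -3.09619485,  0.00315952]), 'wrist_force': array([-0.44616259,  0.25355392,  0.1512673 ]), 'torque': array([-0.02911326, -0.01678823, -0.02195416]), 'grip_force': 0.0, 'width': 0.9990866389549753}
```

View pics/top0.png

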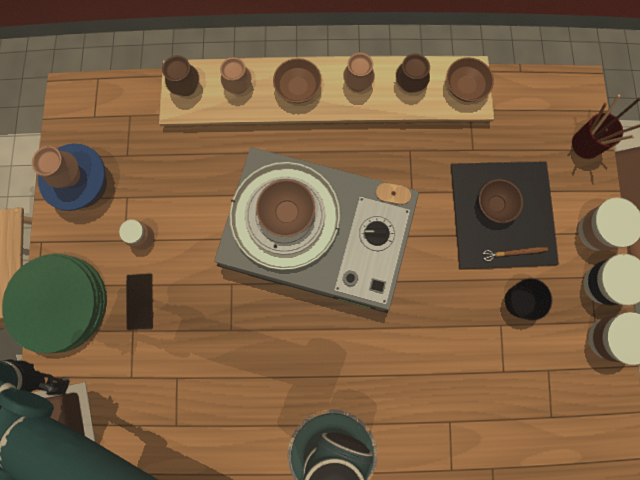

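View pics/scene0.png

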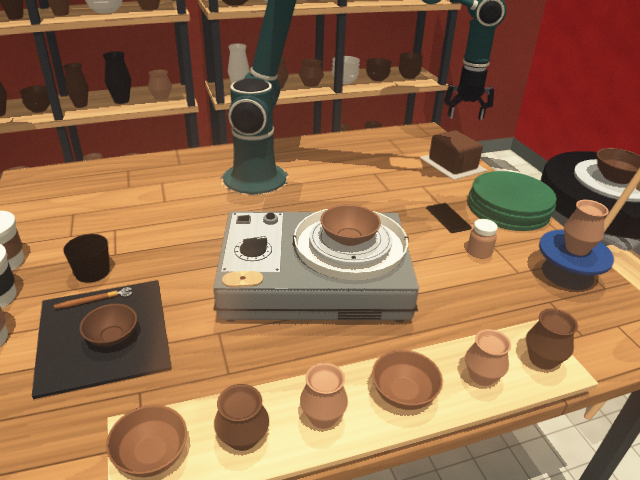

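The top view shows the dial at about (377,233), the start button at (350,278), the rocker at (377,286) and the rib at (394,192). The white pointer line seems to point left in the picture. I'll enlarge the dial in both views.

```bash
python3 - <<'E'
from h import *
a=cv2.imread("pics/top0.png")[205:261,345:410]; b=cv2.imread("pics/scene0.png")[220:276,220:285]
f=lambda i:cv2.resize(i,None,fx=6,fy=6,interpolation=cv2.INTER_CUBIC)
cv2.imwrite("pics/crop.png",np.hstack([f(a),f(b)]))
# deck panel: white plate on top image
z=.115
p=cv2.imread("pics/top0.png"); 
g=cv2.cvtColor(p,cv2.COLOR_BGR2HSV)
m=((g[...,1]<40)&(g[...,2]>130)).astype(np.uint8); m[:, :335]=0; m[:,425:]=0; m[:185]=0;m[315:]=0
m=cv2.morphologyEx(m,cv2.MORPH_CLOSE,np.ones((3,3)))
c=max(cv2.findContours(m,0,2)[0],key=cv2.contourArea); r=cv2.boxPoints(cv2.minAreaRect(c)); print(r,cv2.contourArea(c))
P=np.array([onplane("top",*q,z) for q in r]); print(P)
for i in range(4): e=P[(i+1)%4]-P[i]; print(np.linalg.norm(e),np.degrees(np.arctan2(e[1],e[0])))
# housing outline corners by hand estimates
for q in [(250,150),(418,187),(389,311),(216,263)]: print(q,onplane("top",*q,z))
# black dial blob
d=((g[...,2]<60)).astype(np.uint8); d[:, :355]=0; d[:,400:]=0; d[:212]=0;d[255:]=0
c=max(cv2.findContours(d,0,2)[0],key=cv2.contourArea); e=cv2.minEnclosingCircle(c); print(e,onplane("top",*e[0],.126))
E
```

```text
[[407.00003 218.00003]
 [408.05887 213.76474]
 [409.00003 214.00003]
 [407.9412  218.23532]] 1.0
[[ 0.59785801 -0.19983144  0.115     ]
 [ 0.60890285 -0.20304116  0.115     ]
 [ 0.60825511 -0.20543069  0.115     ]
 [ 0.59721162 -0.2022171   0.115     ]]
0.011501775556412729 -16.20428113799699
0.002475764966533913 -105.16693170309571
0.011501557448763427 163.77529529040683
0.00247166978910176 74.83986094454889
(250, 150) [0.7862677  0.20307717 0.115     ]
(418, 187) [ 0.67951007 -0.23210056  0.115     ]
(389, 311) [ 0.36333816 -0.14542065  0.115     ]
(216, 263) [0.48912109 0.28490706 0.115     ]
((376.5474548339844, 233.0966033935547), 11.820099830627441) [ 0.55762391 -0.11955295  0.126     ]
```

View pics/crop.png

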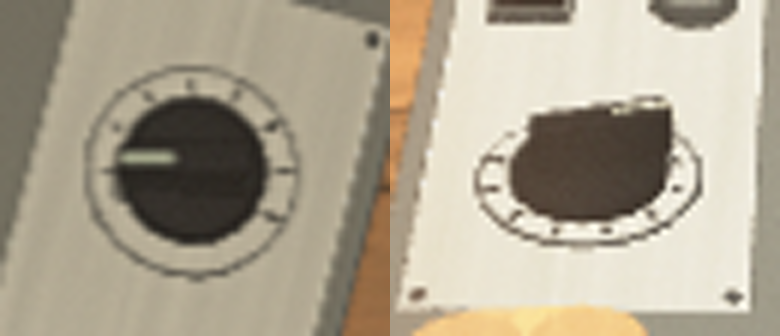

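The pointer line runs from the axis to the left end (crop (117,157)–(178,157)), and the tick ring is centred near crop (193,171). The pointer sits at the first tick, so the dial stands in or near click 0. Next I'll get the numbers and raise the arm.

```bash
python3 - <<'E'
from h import *
px=lambda x,y:((x+.5)/6-.5+345,(y+.5)/6-.5+205)
c=onplane("top",*px(193,171),.115); print("ring",c)
for q in [(105,170),(118,127),(150,95),(193,83),(237,93),(270,125),(285,170),(275,217)]:
    e=onplane("top",*px(*q),.115)-c; print(np.degrees(np.arctan2(e[1],e[0])).round(1),end=" ")
t=onplane("top",*px(117,157),.148); i=onplane("top",*px(178,157),.148); print("\ntip",t,i, np.degrees(np.arctan2(*(t-i)[1::-1])),np.degrees(np.arctan2(*(t-c)[1::-1])),np.linalg.norm((t-c)[:2]))
# scene: ring and tip
sx=lambda x,y:((x-390+.5)/6-.5+220,(y+.5)/6-.5+220)
print("scene ring",[onplane("scene",*sx(x,y),.115)for x,y in[(475,180),(703,180),(590,246)]])
print("scene tip",onplane("scene",*sx(670,101),.148))
D=np.load("top0.npy"); u,v=px(60,150); print("deck z",[(lambda o,d:(o+d*D[b,a])[2])(*ray("top",a,b)) for a,b in[(352,235),(400,240),(345,215)]])
E
```

```text
ring [ 0.55978119 -0.12119501  0.115     ]
88.5 58.1 27.5 -1.9 -30.6 -59.8 -90.2 -120.8 
tip [ 0.5597058  -0.08666696  0.148     ] [ 0.55934678 -0.11180615  0.148     ] 89.18180256836644 90.12510684747444 0.03452813286882508
scene ring [array([ 0.54667039, -0.16376269,  0.115     ]), array([ 0.57122916, -0.07578452,  0.115     ]), array([ 0.60169307, -0.12861527,  0.115     ])]
scene tip [ 0.56003131 -0.08578684  0.148     ]
deck z [np.float64(0.11619851253593727), np.float64(0.11923415995709474), np.float64(0.11518226658502972)]
```

Call:
step_arm --pt "0 0 0 -5 0" --pt "0 0 0 -10 0" --pt "0 0 0 -12 0" --pt "0 0 0 -12 0"

```text
time: 0.5
tool_pos: [0.2251, 0.6386, 0.3341]
tcp_rot: [0.529, 3.095, 0.013]
wrist_force: [-0.3, 0.0, 0.8]
width: 0.331
grip_force: 0.0
```

Call:
step_arm --pt "0 -3 -3.4 0 4" --pt "0 -6 -6.8 0 8" --pt "0 -9 -10.2 0 12" --pt "0 -12 -13.6 0 16" --pt "0 -15 -17 0 20" --pt "0 -18 -20.4 0 24" --pt "0 -21 -23.7 0 28" --pt "0 -24 -27.1 0 32" --pt "0 -27 -30.5 0 36" --pt "0 -30 -33.9 0 40" --pt "0 -33 -37.3 0 44" --pt "0 -36 -40.7 0 48" --pt "0 -39 -44 0 52" --pt "0 -42 -47.4 0 56" --pt "0 -45 -50.8 0 60" --pt "0 -48 -54.2 0 64" --pt "0 -51 -57.6 0 68" --pt "0 -52.6 -59.4 0 71" --pt "0 -52.6 -59.4 0 71" --pt "0 -52.6 -59.4 0 71"

```text
time: 2.5
tool_pos: [0.5221, -0.0985, 0.3265]
tcp_rot: [-2.228, -2.21, 0.002]
wrist_force: [0.0, 0.3, 0.6]
width: 0.001
grip_force: 0.0
```

```bash
python3 - <<'E'
from h import *
s=bot.read_state(); print(s["time"],s["tool_pos"],s["tcp_rot"],s["width"],s["q"]); M=R.from_rotvec(s["tcp_rot"]).as_matrix(); print(M[:,0],M[:,2])
c=np.array([.5597,-.121,.134]); T=np.array([.524,-.097,.165]); print("to go cm",(T-s["tool_pos"])@M*100)
E
```

```text
2.5 [ 0.52213365 -0.09847385  0.3264545 ] [-2.22778681 -2.21012547  0.00239423] 0.0009332379692867509 [-2.33669265e-01 -5.90290113e-02  1.74410708e+00  5.47658857e-04
  1.46028361e+00 -2.25771430e-01]
[0.00796161 0.99996736 0.00137401] [-0.00354053  0.00140223 -0.99999275]
to go cm [ 0.12668194  0.24279704 16.1448788 ]
```

Call:
step_arm --pt "0 0.1 0.1 4 0" --pt "0 0.1 0.1 8 0" --pt "0 0.1 0.1 12 0" --pt "0 0.1 0.1 15 0" --pt "0 0.1 0.1 16 0" --pt "0 0.1 0.1 16 0" --pt "0 0.1 0.1 16 0"

```text
time: 3.2
tool_pos: [0.5249, -0.097, 0.17]
tcp_rot: [2.227, 2.213, 0.002]
wrist_force: [0.5, 0.8, 0.4]
width: -0.002
grip_force: 0.0
```

```bash
python3 - <<'E'
from h import *
print(bot.read_state()["tool_pos"])
p,_=bot.read_camera("scene"); q,_=bot.read_camera("top")
f=lambda i,k:cv2.resize(i[:,:,::-1],None,fx=k,fy=k,interpolation=cv2.INTER_CUBIC)
cv2.imwrite("pics/c2.png",np.hstack([f(q[185:285,330:430],4),f(p[190:290,200:300],4)]))
E
```

```text
[ 0.52493226 -0.09698708  0.17003211]
```

View pics/c2.png

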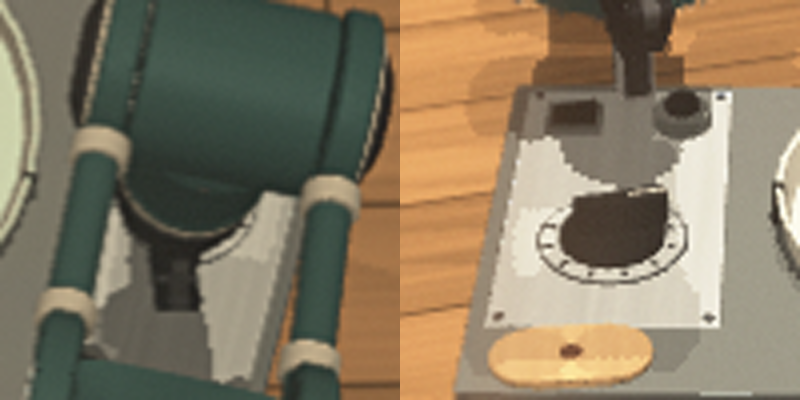

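The fingertip hangs short of the bar on the potter's side, at about crop (635,95) in the scene view. The dial hasn't moved, with its tip at crop (668,190). I'll lower and then creep in.

Call:
step_arm --pt "0 0 0 1.5 0" --pt "0 0 0 3.2 0" --pt "0 0 0 3.2 0" --pt "0 0 0.4 3.2 0" --pt "0 0 0.7 3.2 0" --pt "0 0 0.9 3.2 0" --pt "0 0 0.9 3.2 0"

```text
time: 4.0
tool_pos: [0.534, -0.0977, 0.1372]
tcp_rot: [2.228, 2.213, 0.001]
wrist_force: [-0.6, 0.3, 0.2]
width: -0.003
grip_force: 0.0
```

```bash
python3 - <<'E'
from h import *
print(proj("scene",[.5249,-.097,.17]))
s=bot.read_state(); print(s["time"],s["tool_pos"],s["wrist_force"],s["q"])
E
```

```text
[[258.09011537 221.60447722]]
4.0 [ 0.53399158 -0.09766689  0.13724512] [-0.60521914  0.30151904  0.15372366] [-2.26788575e-01  7.05723115e-02  1.96449701e+00  5.30802622e-06
  1.10507690e+00 -2.19677998e-01]
```

Call:
step_arm --pt "0 0 0.2 0 0" --pt "0 0 0.2 0 0" --pt "0 0 0.3 0 0" --pt "0 0 0.3 0 0"

```text
time: 4.4
tool_pos: [0.5361, -0.0975, 0.1365]
tcp_rot: [2.229, 2.213, 0.0]
wrist_force: [0.4, 0.5, 0.3]
width: -0.0
grip_force: 0.0
```

Call:
step_arm --pt "0 0 0.1 0 0" --pt "0 0 0.1 0 0" --pt "0 0 0.2 0 0" --pt "0 0 0.2 0 0"

```text
time: 4.8
tool_pos: [0.5381, -0.0975, 0.1365]
tcp_rot: [2.229, 2.213, 0.0]
wrist_force: [0.1, 0.8, -0.3]
width: 0.004
grip_force: 0.0
```

Call:
step_arm --pt "0 0 0.1 0 0" --pt "0 0 0.1 0 0" --pt "0 0 0.2 0 0" --pt "0 0 0.2 0 0"

```text
time: 5.2
tool_pos: [0.5402, -0.0976, 0.1365]
tcp_rot: [2.229, 2.213, 0.0]
wrist_force: [-0.6, -0.1, -0.8]
width: -0.001
grip_force: 0.0
```

Call:
step_arm --pt "0 0 0.1 0 0" --pt "0 0 0.1 0 0" --pt "0 0 0.2 0 0" --pt "0 0 0.2 0 0"

```text
time: 5.6
tool_pos: [0.5422, -0.0976, 0.1365]
tcp_rot: [2.229, 2.213, 0.0]
wrist_force: [-0.1, -0.4, 0.6]
width: 0.004
grip_force: 0.0
```

Call:
step_arm --pt "0 0 0.1 0 0" --pt "0 0 0.1 0 0" --pt "0 0 0.2 0 0" --pt "0 0 0.2 0 0"

```text
time: 6.0
tool_pos: [0.5441, -0.0976, 0.1365]
tcp_rot: [2.229, 2.213, 0.0]
wrist_force: [-0.4, 0.4, 0.3]
width: 0.002
grip_force: 0.0
```

Call:
step_arm --pt "0 0 0.1 0 0" --pt "0 0 0.1 0 0" --pt "0 0 0.2 0 0" --pt "0 0 0.2 0 0"

```text
time: 6.4
tool_pos: [0.5461, -0.0976, 0.1365]
tcp_rot: [2.229, 2.213, 0.0]
wrist_force: [-0.2, -0.2, 0.2]
width: 0.002
grip_force: 0.0
```

No contact yet though the nominal face should have met it, so I'll look.

```bash
python3 - <<'E'
from h import *
p,_=bot.read_camera("scene")
f=lambda i,k:cv2.resize(i[:,:,::-1],None,fx=k,fy=k,interpolation=cv2.INTER_CUBIC)
cv2.imwrite("pics/c3.png",f(p[200:270,210:300],8)); t=bot.read_state()["tool_pos"]; print(t,(proj("scene",t)-[210,200])*8)
E
```

```text
[ 0.54609955 -0.09759547  0.13649366] [[402.18761577 303.23906365]]
```

View pics/c3.png

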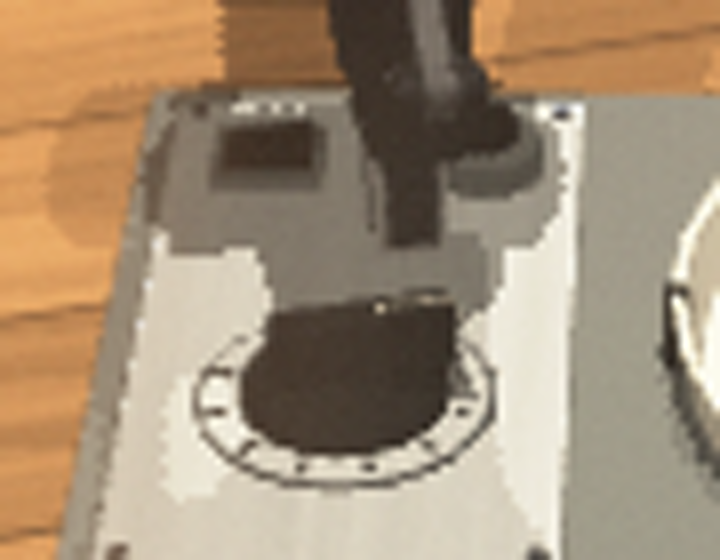

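The finger's lower end shows at crop (412,245), while the TCP projects to (402,303), about 7 px lower. Depth will show where the finger really ends.

```bash
python3 - <<'E'
from h import *
p,D=bot.read_camera("scene"); K,k,o,M=cam("scene")
for v in range(214,242,2):
    u=261; o,d=ray("scene",u,v); P=o+d*D[v,u]; print(v,p[v,u],P.round(4))
print("row 228"); 
for u in range(250,272,2): o,d=ray("scene",u,228); print(u,p[228,u],(o+d*D[228,u]).round(4))
E
```

```text
214 [60 51 40] [ 0.6033 -0.1054  0.241 ]
216 [60 49 38] [ 0.5943 -0.1037  0.2299]
218 [63 53 44] [ 0.5756 -0.1     0.2123]
220 [64 54 44] [ 0.5804 -0.1012  0.2101]
222 [65 55 47] [ 0.5579 -0.0967  0.1897]
224 [62 52 42] [ 0.5617 -0.0977  0.1867]
226 [62 53 43] [ 0.5581 -0.0971  0.1786]
228 [65 54 46] [ 0.558  -0.0973  0.1729]
230 [70 63 53] [ 0.5559 -0.097   0.1658]
232 [127 119 105] [ 0.495  -0.0847  0.1177]
234 [130 124 107] [ 0.5042 -0.0868  0.1181]
236 [91 84 70] [ 0.5123 -0.0887  0.1179]
238 [76 67 57] [ 0.5678 -0.1003  0.1514]
240 [59 49 40] [ 0.5664 -0.1002  0.1446]
row 228
250 [131 122 108] [ 0.4696 -0.1076  0.1175]
252 [132 122 108] [ 0.4681 -0.1022  0.1156]
254 [129 119 107] [ 0.4718 -0.0977  0.1172]
256 [91 82 70] [ 0.5482 -0.1073  0.1684]
258 [84 75 63] [ 0.552  -0.1033  0.1701]
260 [65 55 46] [ 0.557  -0.0995  0.1727]
262 [63 53 44] [ 0.559  -0.0951  0.1732]
264 [70 61 53] [ 0.56   -0.0905  0.173 ]
266 [155 149 133] [ 0.4815 -0.0687  0.1182]
268 [158 151 134] [ 0.482  -0.0636  0.1177]
270 [159 151 136] [ 0.4865 -0.0594  0.1198]
```

The xy agrees with the TCP, but the finger really ends near z≈0.161, about 25 mm above the stated TCP and therefore above the bar (top 0.148). I'll back off, go lower, and watch the force.

Call:
step_arm --pt "0 0 -0.8 0 0" --pt "0 0 -1.6 0 0" --pt "0 0 -1.6 0 0" --pt "0 0 -1.6 0.8 0" --pt "0 0 -1.6 1.6 0" --pt "0 0 -1.6 2.0 0" --pt "0 0 -1.6 2.0 0"

```text
time: 7.2
tool_pos: [0.5291, -0.0973, 0.115]
tcp_rot: [-2.228, -2.212, 0.002]
wrist_force: [-0.0, 0.7, 0.6]
width: -0.0
grip_force: 0.0
```

```bash
python3 - <<'E'
from h import *
p,D=bot.read_camera("scene"); s=bot.read_state(); print(s["time"],s["tool_pos"],s["wrist_force"])
for v in range(220,242): o,d=ray("scene",260,v); print(v,p[v,260],(o+d*D[v,260]).round(4))
E
```

```text
7.25 [ 0.52955054 -0.09734704  0.11559956] [ 0.28984273 -0.67880796 -0.46187925]
220 [67 56 47] [ 0.5817 -0.1037  0.2114]
221 [63 52 44] [ 0.5758 -0.1026  0.2047]
222 [66 56 47] [ 0.5579 -0.0991  0.1901]
223 [62 52 43] [ 0.5638 -0.1004  0.1913]
224 [65 55 44] [ 0.5585 -0.0994  0.1849]
225 [64 53 45] [ 0.5366 -0.095   0.1673]
226 [67 55 46] [ 0.5396 -0.0958  0.1665]
227 [63 52 45] [ 0.5422 -0.0964  0.1654]
228 [63 55 45] [ 0.5394 -0.0959  0.1606]
229 [64 53 46] [ 0.5407 -0.0963  0.1586]
230 [64 54 47] [ 0.5473 -0.0977  0.1604]
231 [65 56 47] [ 0.5386 -0.096   0.1514]
232 [64 55 43] [ 0.5441 -0.0973  0.1524]
233 [64 54 45] [ 0.5458 -0.0977  0.1506]
234 [98 90 78] [ 0.5368 -0.096   0.1415]
235 [123 113 101] [ 0.5095 -0.0906  0.1193]
236 [107  97  86] [ 0.511  -0.091   0.1174]
237 [100  90  74] [ 0.5583 -0.1006  0.1479]
238 [77 68 57] [ 0.5636 -0.1018  0.1488]
239 [60 51 41] [ 0.5694 -0.1031  0.15  ]
240 [62 51 42] [ 0.5672 -0.1027  0.1456]
241 [64 54 44] [ 0.5704 -0.1035  0.145 ]
```

Call:
step_arm --pt "0 0 0 0.4 0" --pt "0 0 0 0.4 0" --pt "0 0 0.4 0.4 0" --pt "0 0 0.7 0.4 0" --pt "0 0 0.8 0.4 0" --pt "0 0 0.8 0.4 0"

```text
time: 7.85
tool_pos: [0.5385, -0.0976, 0.1127]
tcp_rot: [2.229, 2.213, 0.0]
wrist_force: [0.1, -0.5, -0.0]
width: 0.002
grip_force: 0.0
```

Call:
step_arm --pt "0 0 0.1 0 0" --pt "0 0 0.1 0 0" --pt "0 0 0.2 0 0" --pt "0 0 0.2 0 0"

```text
time: 8.25
tool_pos: [0.5401, -0.0976, 0.1125]
tcp_rot: [2.229, 2.213, 0.0]
wrist_force: [-0.7, 0.9, -0.3]
width: -0.001
grip_force: 0.0
```

Call:
step_arm --pt "0 0 0.1 0 0" --pt "0 0 0.1 0 0" --pt "0 0 0.2 0 0" --pt "0 0 0.2 0 0"

```text
time: 8.65
tool_pos: [0.5417, -0.0975, 0.1124]
tcp_rot: [-2.229, -2.213, 0.001]
wrist_force: [-1.6, 0.2, 0.1]
width: -0.004
grip_force: 0.6
```

Contact at TCP x≈0.541. Now I'll follow the arc with the finger turning along with the bar, and check the first stage.

Call:
step_arm --pt "0 0.09 0.13 0 3" --pt "0 0.09 0.13 0 3" --pt "0 0.18 0.26 0 6" --pt "0 0.18 0.26 0 6" --pt "0 0.26 0.39 0 9" --pt "0 0.26 0.39 0 9" --pt "0 0.33 0.53 0 12" --pt "0 0.33 0.53 0 12" --pt "0 0.4 0.67 0 15" --pt "0 0.4 0.67 0 15" --pt "0 0.46 0.82 0 18" --pt "0 0.46 0.82 0 18" --pt "0 0.46 0.82 0 18"

```text
time: 9.95
tool_pos: [0.5505, -0.0931, 0.1126]
tcp_rot: [2.545, 1.841, 0.001]
wrist_force: [-0.3, -0.2, 0.5]
width: 0.004
grip_force: 0.0
```

```bash
python3 - <<'E'
from h import *
p,_=bot.read_camera("scene"); s=bot.read_state(); print(s["tool_pos"],s["wrist_force"],s["torque"])
M=R.from_rotvec(s["tcp_rot"]).as_matrix(); print(np.degrees(np.arctan2(M[1,0],M[0,0])), (s["tool_pos"]-np.array([.5597,-.121,s["tool_pos"][2]]))@M)
f=lambda i,k:cv2.resize(i[:,:,::-1],None,fx=k,fy=k,interpolation=cv2.INTER_CUBIC)
cv2.imwrite("pics/c4.png",f(p[200:270,210:300],8))
E
```

```text
[ 0.55041622 -0.09311454  0.11257484] [-0.40399192  0.53685685  0.49312767] [-0.05125528 -0.04667235 -0.02114596]
71.71599051679478 [ 2.35650377e-02 -1.75635003e-02 -8.14229099e-06]
```

View pics/c4.png

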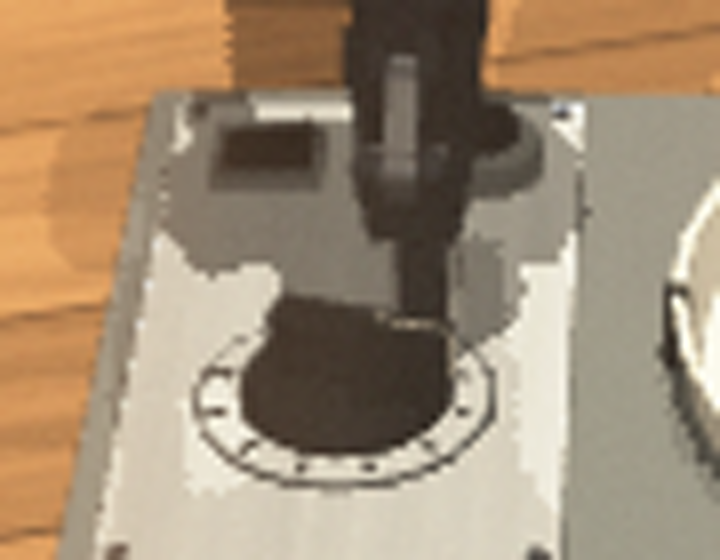

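The bar has turned: the tip is now near crop (450,325) and contact force has vanished, so it snapped into click 1. Next 30° stage.

Call:
step_arm --pt "0 0.09 0.13 0 3" --pt "0 0.09 0.13 0 3" --pt "0 0.18 0.26 0 6" --pt "0 0.18 0.26 0 6" --pt "0 0.26 0.39 0 9" --pt "0 0.26 0.39 0 9" --pt "0 0.33 0.53 0 12" --pt "0 0.33 0.53 0 12" --pt "0 0.4 0.67 0 15" --pt "0 0.4 0.67 0 15" --pt "0 0.46 0.82 0 18" --pt "0 0.46 0.82 0 18" --pt "0 0.51 0.97 0 21" --pt "0 0.51 0.97 0 21" --pt "0 0.55 1.12 0 24" --pt "0 0.55 1.12 0 24" --pt "0 0.58 1.27 0 27" --pt "0 0.58 1.27 0 27" --pt "0 0.61 1.42 0 30" --pt "0 0.61 1.42 0 30"

```text
time: 12.0
tool_pos: [0.5662, -0.0919, 0.1127]
tcp_rot: [2.935, 1.119, 0.001]
wrist_force: [0.6, 0.3, 0.2]
width: 0.002
grip_force: 0.0
```

```bash
cat > st.py <<'E'
from h import *
p,_=bot.read_camera("scene"); s=bot.read_state(); print(s["time"],s["tool_pos"],s["wrist_force"],s["q"])
c=np.array([.5597,-.121,s["tool_pos"][2]])
M=R.from_rotvec(s["tcp_rot"]).as_matrix(); print(np.degrees(np.arctan2(M[1,0],M[0,0])), (s["tool_pos"]-c)@M)
i=cv2.cvtColor(p,cv2.COLOR_RGB2GRAY)
for a in (90,60,30,0,-30,-60):
    e=np.array([np.cos(np.radians(a)),np.sin(np.radians(a)),0]); L=np.array([[.5597,-.121,.148]+e*r for r in np.linspace(.012,.033,15)])
    q=proj("scene",L).astype(np.float32); b=cv2.remap(i,q[:,0],q[:,1],cv2.INTER_LINEAR).ravel(); print(a,b.mean().round(),((q[-1]-[210,200])*8).round())
cv2.imwrite("pics/c%d.png"%(s["time"]*100),cv2.resize(p[200:270,210:300,::-1],None,fx=8,fy=8,interpolation=cv2.INTER_CUBIC)); print("pics/c%d.png"%(s["time"]*100))
E
python3 st.py
```

```text
12.05 [ 0.56602162 -0.09184049  0.11267008] [ 0.74807132 -0.10441002  0.45105227] [-2.04234235e-01  1.51923696e-01  1.92301542e+00 -1.00892232e-04
  1.06579956e+00  6.37572115e-01]
41.77085278107264 [ 2.41394545e-02 -1.75364372e-02 -2.39858635e-06]
90 72.0 [443. 292.]
60 65.0 [441. 325.]
30 118.0 [410. 354.]
0 55.0 [358. 372.]
-30 58.0 [299. 372.]
-60 67.0 [250. 355.]
pics/c1205.png
```

The bright line now lies along 30° (mean brightness 118), so this is click 2. Next stage.

Call:
step_arm --pt "0 0.09 0.13 0 3" --pt "0 0.09 0.13 0 3" --pt "0 0.18 0.26 0 6" --pt "0 0.18 0.26 0 6" --pt "0 0.26 0.39 0 9" --pt "0 0.26 0.39 0 9" --pt "0 0.33 0.53 0 12" --pt "0 0.33 0.53 0 12" --pt "0 0.4 0.67 0 15" --pt "0 0.4 0.67 0 15" --pt "0 0.46 0.82 0 18" --pt "0 0.46 0.82 0 18" --pt "0 0.51 0.97 0 21" --pt "0 0.51 0.97 0 21" --pt "0 0.55 1.12 0 24" --pt "0 0.55 1.12 0 24" --pt "0 0.58 1.27 0 27" --pt "0 0.58 1.27 0 27" --pt "0 0.61 1.42 0 30" --pt "0 0.61 1.42 0 30"

```text
time: 14.05
tool_pos: [0.58, -0.0986, 0.1127]
tcp_rot: [3.125, 0.321, 0.001]
wrist_force: [-0.0, 0.4, 1.1]
width: 0.006
grip_force: 0.0
```

```bash
python3 st.py
```

```text
14.1 [ 0.57988734 -0.09852004  0.11260215] [-0.59326676 -0.27289427  0.55839974] [-2.10478530e-01  1.78956679e-01  1.89152109e+00 -2.80445509e-04
  1.07048606e+00  1.15509090e+00]
11.76634511797272 [ 2.43472825e-02 -1.78909727e-02  3.01353556e-06]
90 73.0 [443. 292.]
60 75.0 [441. 325.]
30 53.0 [410. 354.]
0 131.0 [358. 372.]
-30 56.0 [299. 372.]
-60 68.0 [250. 355.]
pics/c1410.png
```

Click 3, with the line at 0°. Last stage: same again, then stop.

Call:
step_arm --pt "0 0.09 0.13 0 3" --pt "0 0.09 0.13 0 3" --pt "0 0.18 0.26 0 6" --pt "0 0.18 0.26 0 6" --pt "0 0.26 0.39 0 9" --pt "0 0.26 0.39 0 9" --pt "0 0.33 0.53 0 12" --pt "0 0.33 0.53 0 12" --pt "0 0.4 0.67 0 15" --pt "0 0.4 0.67 0 15" --pt "0 0.46 0.82 0 18" --pt "0 0.46 0.82 0 18" --pt "0 0.51 0.97 0 21" --pt "0 0.51 0.97 0 21" --pt "0 0.55 1.12 0 24" --pt "0 0.55 1.12 0 24" --pt "0 0.58 1.27 0 27" --pt "0 0.58 1.27 0 27" --pt "0 0.61 1.42 0 30" --pt "0 0.61 1.42 0 30"

```text
time: 16.1
tool_pos: [0.5887, -0.1114, 0.1126]
tcp_rot: [3.101, -0.499, 0.001]
wrist_force: [-0.7, -1.2, -1.4]
width: -0.0
grip_force: 0.0
```

```bash
python3 st.py
```

```text
16.15 [ 0.58857063 -0.11125711  0.1125637 ] [-0.34707647  0.59899057 -0.18605672] [-2.28206704e-01  1.98621217e-01  1.86813064e+00 -3.67245694e-04
  1.07446458e+00  1.66111529e+00]
-18.240156267954898 [ 2.43704337e-02 -1.82898671e-02  4.57751807e-06]
90 62.0 [443. 292.]
60 79.0 [441. 325.]
30 104.0 [410. 354.]
0 57.0 [358. 372.]
-30 139.0 [299. 372.]
-60 60.0 [250. 355.]
pics/c1614.png
```

Click 4, with the line at −30°. I'll withdraw sideways, go up, and check.

Call:
step_arm --pt "0 0 -0.6 0 0" --pt "0 0 -1.2 0 0" --pt "0 0 -1.2 0 0" --pt "0 0 -1.2 -4 0" --pt "0 0 -1.2 -8 0" --pt "0 0 -1.2 -12 0" --pt "0 0 -1.2 -16 0" --pt "0 0 -1.2 -18 0" --pt "0 -4 -1.2 -18 0" --pt "0 -8 -1.2 -18 0" --pt "0 -12 -1.2 -18 0" --pt "0 -16 -1.2 -18 0" --pt "0 -16 -1.2 -18 0" --pt "0 -16 -1.2 -18 0"

```text
time: 17.55
tool_pos: [0.4404, -0.0488, 0.293]
tcp_rot: [3.101, -0.501, 0.004]
wrist_force: [-0.1, 0.5, 1.4]
width: 0.002
grip_force: 0.0
```

```bash
python3 st.py; python3 - <<'E'
import cv2; from h import *
p,_=bot.read_camera("scene"); cv2.imwrite("pics/end.png",cv2.resize(p[180:330,180:440,::-1],None,fx=3,fy=3,interpolation=cv2.INTER_CUBIC))
E
```

```text
17.6 [ 0.44109775 -0.04910723  0.29302536] [ 0.28955737 -0.35220002 -0.00490754] [-1.66833433e-01 -2.30811589e-01  1.95286156e+00 -2.08804784e-04
  1.41756577e+00  1.72463699e+00]
-18.37146384840928 [-0.1352161  -0.03084801 -0.00026538]
90 188.0 [443. 292.]
60 170.0 [441. 325.]
30 62.0 [410. 354.]
0 65.0 [358. 372.]
-30 187.0 [299. 372.]
-60 80.0 [250. 355.]
pics/c1760.png
```

View pics/end.png

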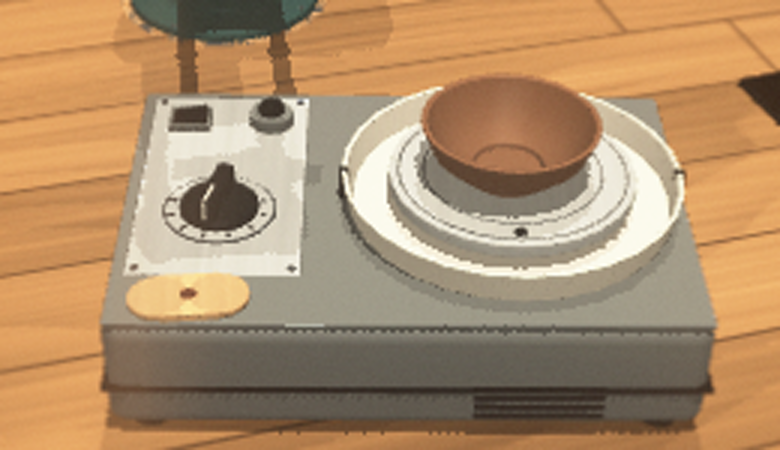

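The pointer line lies along −30° (crop ~(205,205)), four clicks on from where it started. The rib, bowl, button and rocker are undisturbed, and the hand is clear.

```bash
python3 -c "
from workcell import bot
print(bot.finish_job())"
```

```text
the job is handed in; nothing more can be done
None
```

I pushed the dial exactly four clicks clockwise, from click 0 to click 4, and handed the job in at about 18 s; the last camera view showed it resting in that click, the hand clear and nothing else on the wheel disturbed.

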